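# Fetch the pipe bush from the revolving magazine

### The job

Turn the bench carousel by its knob until the pocket with the pipe bush stands in the middle of the opening of the wire guard. Lift the bush out there and seat it over the upright pin of the fitting plate, flat on the plate and wide end down as it stood. Leave the steel cup and the wax cake in their pockets.

Things in the scene. Friction and masses are not known exactly. Their poses are not given: they have to be found in the camera images.
- pipe_bush: Dark steel pipe bush, a stepped ring 23 mm tall: lower 15 mm is 62 mm across, upper part 53 mm, through bore over 26 mm. About 0.16 kg. Origin: centre of its underside; z up. Loose in a carousel pocket, up to 5 mm play all round. At the start it is 50 to 70 degrees left or right of the guard's opening, under the guard wires.
- steel_cup: Dark turned steel cup, open at the top, 66 mm across, 38 mm tall, loose in another pocket; stays there. Origin: centre of its underside.
- wax_cake: Round flat beeswax cake, 68 mm across, 21 mm tall, loose in the pocket at the back; stays there. Origin: centre of its underside.
- turntable: Carousel: aluminium disc 284 mm across, top 22 mm above the bench (pocket floors). Three pockets 120 degrees apart, centres 100 mm from the axis; each is a ring 82 mm across outside, 72 inside, 4 mm high. Origin: on its upright axis at bench level; turns with the disc. It turns over 1.5 rad either way against light friction (0.06 N m) and stays where left.
- knob (a point): Centre of the carousel's knob, on its axis, 60 mm above the bench; turns with the disc. The knob is an upright steel bar 60 mm long along this point's x axis and 14 mm wide along its y axis, from 38 to 80 mm above the bench, on a hub 28 mm wide at its neck and 60 mm wide at the disc.
- opening (a point): Fixed point in the middle of the wire guard's opening, 100 mm from the carousel axis, 22 mm above the bench: where a pocket's centre must come. Guard: two 6 mm steel wires 28 mm apart over the pockets, top 75 mm above the bench, free for 45 degrees (67 mm) either side of this point, blocking lifts elsewhere; four posts 150 mm from the axis. Grey foot 316 mm across.
- pin (a point): Foot of the upright pin of the fitting plate, on its top face, 10 mm above the bench. The pin is steel, 12 mm thick, 38 mm tall above the face, tapered at the tip. The plate is a fixed dark steel square, 95 mm wide, with low screw heads (3 mm) in its corners.
There are look-alikes about, which are no part of the job. There is more than one size of the pipe_bush; the job needs the larger.

How it is judged:
By the outcome, as a careful person would: the job done as asked, in the order asked, and still so for the second after the job is handed in, with the robot touching nothing.
It also fails if it takes over 61 s, if anything falls off the work surface, if the arm or the gripper's body presses on something with over 40 N, if the wrist force passes 120 N, or if a joint passes its speed limit or range.

### The arm

A 6-joint arm with a two-finger parallel gripper is mounted at the origin on a cart in front of the work surface, level with it; the furniture and walls round the work are solid. World frame = base frame: x ahead of the robot, y to its left, z up, the work surface at z = 0. Lengths are in m, angles in degrees, forces in N, time in s.
With the tool pointing down it reaches from about 0.325 to 0.85 m from the base axis. Payload 15.5 kg.
Tool frame: the origin (TCP) lies midway between the tips of the shut fingers; the grasp point (between the pads) lies 19 mm behind it; y points along the fingers, x is the direction in which the jaws open and shut, and the axes are right-handed (so a half turn about y gives the same grasp; the last joint's range is limited). The gripper opens to 91 mm and grips with 3 to 60 N. Pads are 32 mm wide; open, the fingers measure 118 mm over their backs; the gripper's body (76 mm by 178 mm) begins 60 mm behind the grasp point.
Start: joints at [67.523, 28.281, 77.091, -0, 74.628, -5.472], TCP at [0.183, 0.598, 0.214] pointing down, gripper open.
Joint ranges: [-166.48, 166.48], [-47.26, 123.95], [12.59, 153.08], [-70.14, 250.14], [6.76, 159.57], [-176.63, 176.63]. Speed limits (degrees/s): [108.29, 108.29, 147.25, 172.46, 172.46, 172.46].

### API

Orientations are given as a 3x3 rotation matrix whose columns are the frame's x, y, z axes.
In Python, from bench import ctrl gives the robot as it stands. The module is installed in compiled form; this text tells all that it offers. Calls block until the motion is done:
- ctrl.goto(position, orientation): joint-space move of the TCP to a pose.
- ctrl.move_l(position, vel=0.15, ori=None, contact_N=None): straight line of the TCP; ori=None keeps the orientation; vel is the mean speed in m/s. With contact_N (N) it stops when the force on the tool has changed by that much, and returns True; else False.
- ctrl.movej(angles): joint-space move.
- ctrl.command_gripper(opening): opening from 0.0 (shut) to 1.0 (fully open); the grip force is fixed at half the most; returns when the fingers have stopped.
- ctrl.sleep(seconds).
- ctrl.ik(position, orientation): joint angles nearest the present ones, or None.
- ctrl.read_camera(name): name is "side" or "top" or "wrist"; returns the picture (400x640x3 uint8, blue, green, red); there is no depth.
- ctrl.camera_params(name): a dict with "fx", "fy", "cx", "cy" (pixels), "pose" (4x4, takes a point from camera to world coordinates); the wrist camera has in their place "T_tool_cam" (4x4, takes a point from camera to tool coordinates, whose origin is the TCP and whose axes are the tool frame's). Camera axes: x right, y up, looking along -z (the intrinsics and any distortion apply to the point x, -y, -z); pixel columns grow to the right and rows downward; lengths in m; the calibration is good to about 2 mm. A picture is of the moment at which its call begins: read the wrist's pose just before it. camera_params takes no time and is no camera call.
A pose or a line that the arm cannot do raises ctrl.MotionError and nothing moves.
- ctrl.sign_off(): hands the job in, once; it reports no verdict.
Readings, each from a call of its own:
- ctrl.current_t(): time.
- ctrl.current_q(): joint angles.
- ctrl.current_dq(): joint speeds.
- ctrl.current_effort(): joint torques, N m.
- ctrl.current_tool_pos(): TCP position.
- ctrl.current_eef_rot(): TCP orientation.
- ctrl.current_contact_force(): force on the tool from outside, world axes, zero at the start.
- ctrl.current_wrist_torque(): the same for the moment, N m.
- ctrl.current_grip_width(): opening from 0.0 (shut) to 1.0 (fully open).
Only numpy, scipy, OpenCV 4.12 (cv2) and the standard library are available. Lean on these libraries where they do the work, as an engineer would, in place of code of your own. Each camera call takes 0.05 s, during which the arm holds its last target. There are 200 camera calls.

## Working session

There is one attempt and no reset: what is moved stays moved. The work goes in short steps, each a Python script; the robot and the scene stay as the last script left them, time stands still between calls to the robot, and variables do not carry over. Pictures are saved under pics/ and viewed, about 8 in all and at most 12, crops included, and the job is handed in when it is done.

```bash
mkdir -p pics; python3 - <<'E'
from bench import ctrl
import cv2,numpy as np
np.set_printoptions(precision=4,suppress=True)
for n in("top","side"):
    cv2.imwrite(f"pics/{n}0.png",ctrl.read_camera(n))
    print(ctrl.camera_params(n))
print(ctrl.camera_params("wrist"),ctrl.current_t(),ctrl.current_eef_rot())
E
```

```text
{'fx': 423.88421726892096, 'fy': 423.88421726892096, 'cx': 320.46828626027525, 'cy': 201.32329749394847, 'pose': array([[-0.1102,  0.974 , -0.1981,  0.29  ],
       [-0.9939, -0.1088,  0.0181, -0.0116],
       [-0.0039,  0.1988,  0.98  ,  1.1052],
       [ 0.    ,  0.    ,  0.    ,  1.    ]])}
{'fx': 499.9377675852773, 'fy': 499.9377675852773, 'cx': 314.08264856073265, 'cy': 199.5755146923871, 'pose': array([[-0.9972,  0.0569, -0.0484,  0.4243],
       [-0.0714, -0.5372,  0.8404,  1.174 ],
       [ 0.0218,  0.8415,  0.5398,  0.8446],
       [ 0.    ,  0.    ,  0.    ,  1.    ]])}
{'fx': 319.21133540278805, 'fy': 319.21133540278805, 'cx': 320.21664547067775, 'cy': 200.86833038341, 'T_tool_cam': array([[ 1.    ,  0.0005,  0.0006,  0.0002],
       [ 0.0005,  0.2355, -0.9719, -0.1711],
       [-0.0006,  0.9719,  0.2355,  0.0654],
       [ 0.    ,  0.    ,  0.    ,  1.    ]])} 0.1 [[ 0.2924 -0.0005 -0.9563]
 [ 0.9563 -0.001   0.2924]
 [-0.0011 -1.      0.0001]]
```

View pics/top0.png

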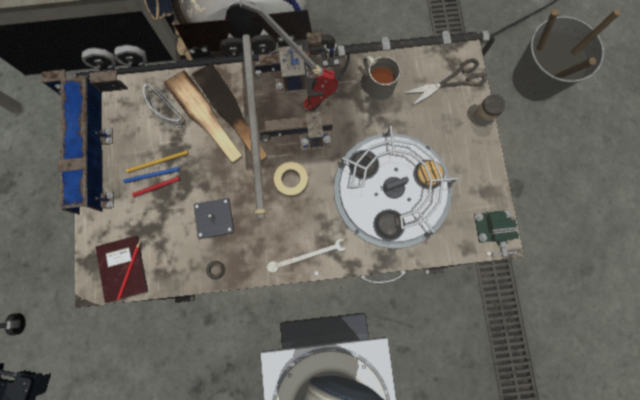

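View pics/side0.png

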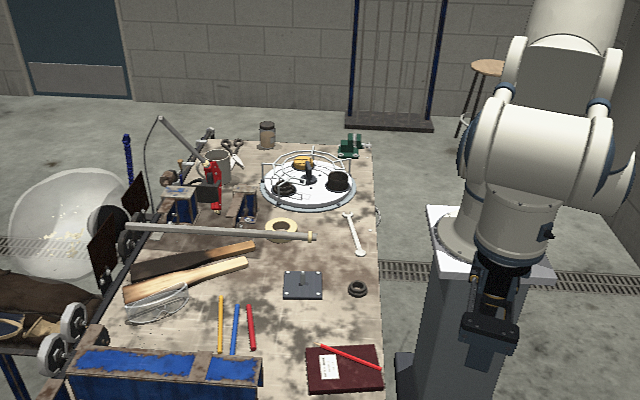

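```bash
cat > h.py <<'E'
from bench import ctrl
import cv2,numpy as np
np.set_printoptions(precision=4,suppress=True)
def pose(n):
    P=ctrl.camera_params(n)
    if n!="wrist": return P,P["pose"]
    T=np.eye(4);T[:3,:3]=ctrl.current_eef_rot();T[:3,3]=ctrl.current_tool_pos()
    return P,T@P["T_tool_cam"]
def ray(n,px,PT=None):
    P,T=PT or pose(n)
    d=T[:3,:3]@np.array([(px[0]-P["cx"])/P["fx"],-(px[1]-P["cy"])/P["fy"],-1])
    return T[:3,3],d
def onz(n,px,z,PT=None):
    o,d=ray(n,px,PT); return o+d*(z-o[2])/d[2]
def proj(n,p,PT=None):
    P,T=PT or pose(n)
    c=T[:3,:3].T@(np.array(p)-T[:3,3]); return np.array([P["cx"]+P["fx"]*c[0]/-c[2],P["cy"]-P["fy"]*c[1]/-c[2]])
def tri(p1,p2):
    o1,d1=ray("top",p1);o2,d2=ray("side",p2)
    s=np.linalg.lstsq(np.c_[d1,-d2],o2-o1,rcond=None)[0]
    a,b=o1+d1*s[0],o2+d2*s[1]; return (a+b)/2,np.linalg.norm(a-b)
def rot(deg):  # tool x at angle deg in xy, y down
    a=np.radians(deg);x=np.array([np.cos(a),np.sin(a),0]);y=np.array([0,0,-1.]);return np.c_[x,y,np.cross(x,y)]
E
python3 - <<'E'
from h import *
a=cv2.imread("pics/top0.png")[125:255,325:465];b=cv2.imread("pics/side0.png")[135:225,250:370]
cv2.imwrite("pics/c1.png",np.hstack([cv2.resize(a,(420,390),interpolation=2),cv2.resize(b,(380,390),interpolation=2)]))
print(tri((260,211),(312,237)),tri((247,40),(130,225)))
print("axis",onz("top",(393,190),.02),"plate",onz("top",(213,218),.01),"tri",tri((213,218),(303,285)))
print("small",onz("top",(216,270),.0),"lamp/red",onz("top",(320,90),.0))
for p in((365,165),(388,224),(429,174)):print(onz("top",p,.04))
E
```

```text
(array([0.4912, 0.1234, 0.0536]), np.float64(0.007027166699004074)) (array([0.9762, 0.1198, 0.0526]), np.float64(0.0024447370368212884))
axis [ 0.5184 -0.2242  0.02  ] plate [0.4983 0.2527 0.01  ] tri (array([0.4994, 0.2545, 0.0026]), np.float64(0.0005969759757497785))
small [0.3637 0.2556 0.    ] lamp/red [ 0.8308 -0.0659  0.    ]
[ 0.5885 -0.1574  0.04  ]
[ 0.428 -0.195  0.04 ]
[ 0.546  -0.3192  0.04  ]
```

View pics/c1.png

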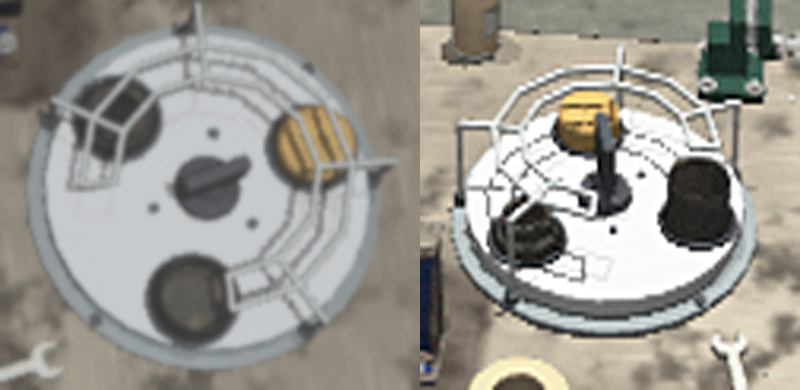

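The big dark ring under the guard wires at px (365,165) is low, so it is the bush. The dark piece at (388,224) is tall in the side view, so it is the cup. Wax is at (429,174), and the small look-alike ring lies on the bench at (216,270). Next I'll look from close by with the wrist camera.

```bash
python3 - <<'E'
from h import *
ctrl.goto([.5184,-.2242,.22],rot(-23))
P,T=pose("wrist");im=ctrl.read_camera("wrist");cv2.imwrite("pics/w1.png",im);np.save("w1.npy",T)
print(ctrl.current_t(),ctrl.current_q(),T)
E
```

```text
3.2583 [-29.3878  23.0809  85.2776   0.0057  71.6415  -6.4457] [[ 0.9207  0.3793  0.0923  0.5449]
 [-0.3903  0.8947  0.2172 -0.1628]
 [-0.0002 -0.236   0.9717  0.3911]
 [ 0.      0.      0.      1.    ]]
```

View pics/w1.png

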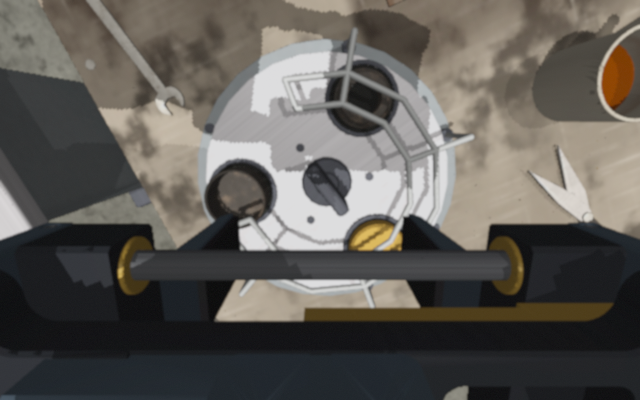

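```bash
python3 - <<'E'
from h import *
im=cv2.imread("pics/w1.png");PT=(ctrl.camera_params("wrist"),np.load("w1.npy"))
g=cv2.cvtColor(im,cv2.COLOR_BGR2GRAY)
D=[]
for p in((300,148),(369,177),(311,220)):
    w=255-g[p[1]-6:p[1]+7,p[0]-6:p[0]+7].astype(float);w=np.clip(w-np.median(w)-25,0,None);y,x=np.mgrid[-6:7,-6:7]
    q=(p[0]+(w*x).sum()/w.sum(),p[1]+(w*y).sum()/w.sum());D.append(onz("wrist",q,.022,PT)[:2])
D=np.array(D);A=D.mean(0);v=D-A
print("axis",A,"r",np.linalg.norm(v,axis=1),"ang",np.degrees(np.arctan2(v[:,1],v[:,0])))
def pol(p):
    d=p[:2]-A;return np.hypot(*d),np.degrees(np.arctan2(d[1],d[0]))
print("bush",pol(onz("wrist",(362,97),.045,PT)),"cup",pol(onz("wrist",(240,192),.06,PT)))
print("W end1",[pol(onz("wrist",p,.072,PT)) for p in((284,80),(294,109))])
print("T ends",[pol(onz("top",p,.072)) for p in((349,186.5),(362.3,186.8),(401,226),(402,215))])
print("knob W",[pol(onz("wrist",p,.08,PT)) for p in((310,176),(341,211))],"T",[pol(onz("top",p,.08)) for p in((385,190),(406.5,180))])
cv2.imwrite("pics/c2.png",np.hstack([cv2.resize(im[120:250,200:330],(400,400),interpolation=2),cv2.resize(im[50:180,270:400],(400,400),interpolation=2)]))
E
```

```text
axis [ 0.5255 -0.2266] r [0.0499 0.0502 0.0502] ang [ 104.744   -15.0945 -135.3873]
bush (np.float64(0.09950858977729773), np.float64(45.76983959052994)) cup (np.float64(0.09227554945794425), np.float64(159.79553148737716))
W end1 [(np.float64(0.11369086247064959), np.float64(88.29136541168477)), (np.float64(0.08598168625066532), np.float64(89.10850986777085))]
T ends [(np.float64(0.12075468346044246), np.float64(88.54383246526969)), (np.float64(0.08773909907685465), np.float64(90.91340051780679)), (np.float64(0.11025320468588817), np.float64(176.81231544670464)), (np.float64(0.08324784807987574), np.float64(-179.74622619305205))]
knob W [(np.float64(0.023413170963163615), np.float64(114.20707466531526)), (np.float64(0.02419062530635716), np.float64(-77.94703614625702))] T [(np.float64(0.03812960412952075), np.float64(117.41119043843783)), (np.float64(0.02300959897397994), np.float64(-85.47808465300777))]
```

View pics/c2.png

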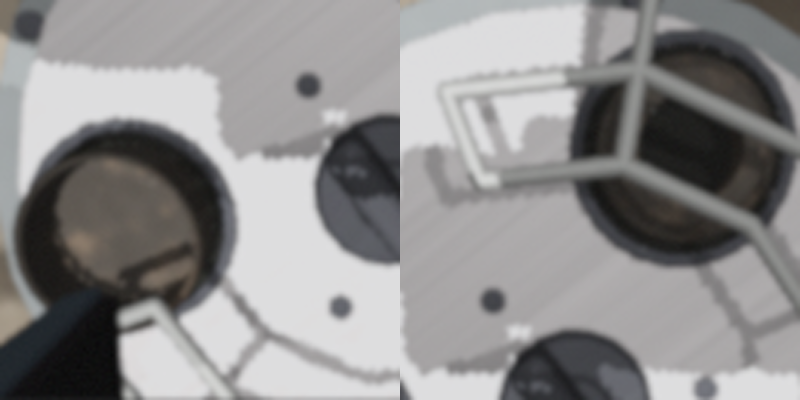

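```bash
python3 - <<'E'
from h import *
A=np.array([.5255,-.2266]);PT=(ctrl.camera_params("wrist"),np.load("w1.npy"))
def pol(p):
    d=p[:2]-A;return np.round((np.hypot(*d)*1000,np.degrees(np.arctan2(d[1],d[0]))),1)
for z in(.06,.072):
    print(z,"W end2",[pol(onz("wrist",p,z,PT)) for p in((239,223),(250,218.5))])
    print("posts W",[pol(onz("wrist",p,z,PT)) for p in((355,32),(471,137),(373,305),(243,293))])
    print("posts T",[pol(onz("top",p,z)) for p in((390,128),(455,179),(433,233),(342,158))])
im=cv2.imread("pics/top0.png")
m=cv2.inRange(im,(150,150,150),(255,255,255))
cv2.imwrite("pics/c3.png",np.hstack([cv2.resize(im[150:250,330:430],(400,400),interpolation=2),cv2.resize(cv2.imread("pics/w1.png")[190:320,215:385],(400,400),interpolation=2)]))
E
```

```text
0.06 W end2 [array([102.9, 179.2]), array([ 89.7, 179.2])]
posts W [array([152.4,  57.3]), array([155.6,  -3.2]), array([148.5, -91.6]), array([ 155.9, -150.9])]
posts T [array([149.5,  -2.3]), array([150.4, -91.8]), array([ 152.9, -151.7]), array([152.4,  57.2])]
0.072 W end2 [array([ 98.5, 177.9]), array([ 85.8, 177.6])]
posts W [array([149.2,  57.5]), array([150.5,  -2.3]), array([140.8, -91.4]), array([ 148.5, -151.5])]
posts T [array([145. ,  -1.3]), array([146.3, -92.9]), array([ 152.4, -153. ]), array([151.3,  58.6])]
```

View pics/c3.png

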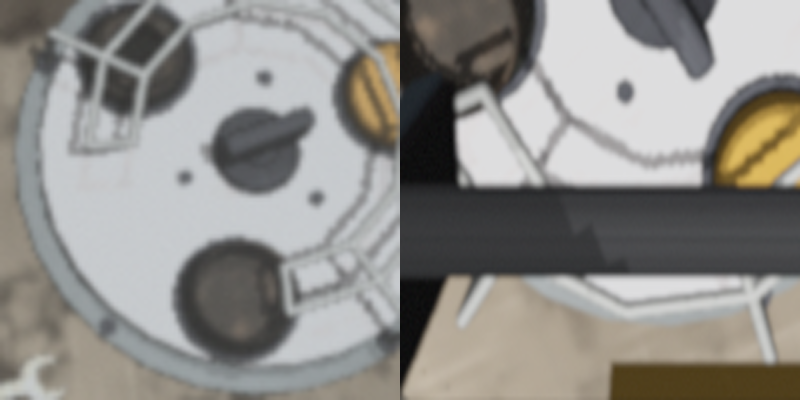

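Opening: the wire ends are at about 88.7° and 177.8°, and the posts are symmetric about 133°, so the opening is at about 133°. The bush pocket is at 44.9°, so the turn is about +88°. That is more than the text's 50–70°, but the seen geometry is consistent. I'll turn in steps and watch the torque.

```bash
python3 - <<'E'
from h import *
A=[.5255,-.2266]
ctrl.command_gripper(.5)
ctrl.goto([*A,.14],rot(-165.2))
print(ctrl.current_q())
print("hit",ctrl.move_l([*A,.047],vel=.1,contact_N=8),ctrl.current_tool_pos(),ctrl.current_contact_force())
f0=ctrl.current_contact_force()
ctrl.command_gripper(0)
print("w mm",ctrl.current_grip_width()*91,ctrl.current_contact_force(),ctrl.current_wrist_torque(),ctrl.current_t())
q=np.array(ctrl.current_q());q[5]-=20;ctrl.movej(q)
print(ctrl.current_contact_force(),ctrl.current_wrist_torque(),ctrl.current_t())
E
```

```text
[-29.3047  28.7934  89.6735  -0.0006  61.5249 135.8571]
hit False [ 0.5258 -0.2268  0.0475] [ 0.0495 -0.5146  0.2858]
w mm 13.961807832491212 [-4.8639 -1.3847  4.1977] [-0.2565  0.8548  0.0574] 7.9667
[-1.9501 -0.869   1.3019] [-0.0918  0.338   0.0167] 8.4083
```

```bash
python3 - <<'E'
from h import *
q=np.array(ctrl.current_q())
for k in(23,23,22.2):
    q[5]-=k;ctrl.movej(q);print(ctrl.current_contact_force(),ctrl.current_wrist_torque(),ctrl.current_q()[5])
ctrl.command_gripper(.5)
p=ctrl.current_tool_pos();ctrl.move_l([p[0],p[1],.15],vel=.15)
# look at opening from above
a=np.radians(133.1);O=np.array([.5255+.1*np.cos(a),-.2266+.1*np.sin(a)])
ctrl.command_gripper(.92)
ctrl.goto([*O,.15],rot(-46.9))
P,T=pose("wrist");im=ctrl.read_camera("wrist");cv2.imwrite("pics/w2.png",im);np.save("w2.npy",T)
print(O,ctrl.current_q(),ctrl.current_t())
E
```

```text
[-1.1083  0.3436  0.1406] [-0.0531  0.2713  0.0602] 93.47410794725972
[-0.3811  0.667   0.9595] [ 0.1017  0.0946 -0.0314] 70.5024549611144
[1.1435 2.4701 0.9084] [ 0.2421 -0.0447  0.0259] 48.31584063259989
[ 0.4572 -0.1536] [-25.6739  21.6999 101.274   -0.0051  56.9508  21.3085] 12.6583
```

View pics/w2.png

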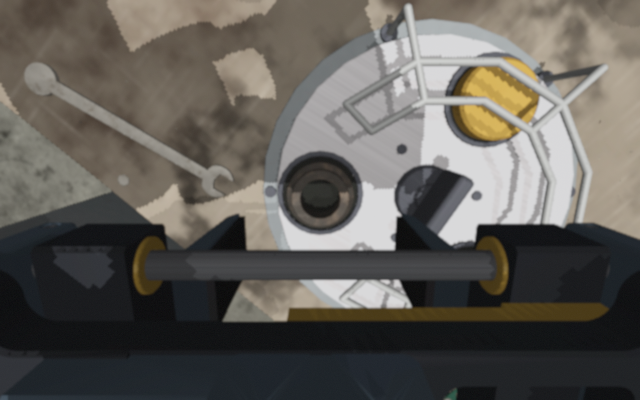

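```bash
python3 - <<'E'
from h import *
A=np.array([.5255,-.2266]);PT=(ctrl.camera_params("wrist"),np.load("w2.npy"))
def pol(p):
    d=p[:2]-A;return np.round((np.hypot(*d)*1000,np.degrees(np.arctan2(d[1],d[0]))),1)
im=cv2.imread("pics/w2.png");g=cv2.cvtColor(im,cv2.COLOR_BGR2GRAY)
for p in((402,149),(476,196)):
    w=255-g[p[1]-6:p[1]+7,p[0]-6:p[0]+7].astype(float);w=np.clip(w-np.median(w)-25,0,None);y,x=np.mgrid[-6:7,-6:7]
    print("dot",pol(onz("wrist",(p[0]+(w*x).sum()/w.sum(),p[1]+(w*y).sum()/w.sum()),.022,PT)))
m=cv2.inRange(g,0,150);m[225:]=0;m[:,:278]=0;m[:,364:]=0;m[:140]=0
c=max(cv2.findContours(m,0,1)[0],key=cv2.contourArea);e=cv2.fitEllipse(c);print(e);r=onz("wrist",e[0],.026,PT);print("ring",pol(r),r)
for p,z in(((320,198),.045),((321,194),.037)):
    r=onz("wrist",p,z,PT);print("bush",pol(r),r)
print("end1",[pol(onz("wrist",p,.072,PT)) for p in((344,105),(370,133))], "end2",[pol(onz("wrist",p,.072,PT)) for p in((341,303),(366,283))])
cv2.imwrite("pics/c4.png",cv2.resize(im[140:240,260:380],(720,600),interpolation=2))
E
```

```text
dot [49.7 72.1]
dot [ 50.4 -47.9]
((316.98675537109375, 186.11387634277344), (78.6011734008789, 95.49177551269531), 130.1610870361328)
ring [103. 128.] [ 0.4621 -0.1455  0.026 ]
bush [ 99.8 131.9] [ 0.4588 -0.1524  0.045 ]
bush [ 98.9 130.8] [ 0.4608 -0.1518  0.037 ]
end1 [array([114.2,  88.7]), array([85.4, 89.1])] end2 [array([118.3, 179.5]), array([  89.9, -179.1])]
```

View pics/c4.png

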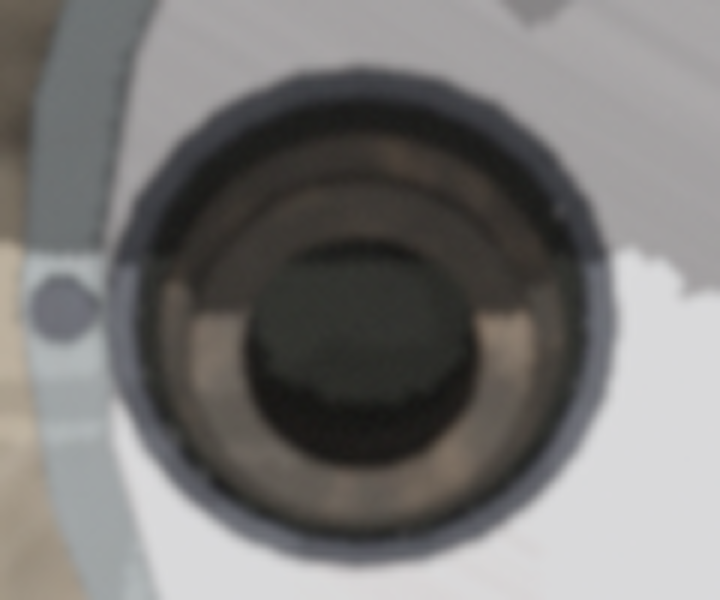

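```bash
python3 - <<'E'
from h import *
A=np.array([.5255,-.2266]);P=ctrl.camera_params("wrist")
def pol(p):
    d=p[:2]-A;return np.round((np.hypot(*d)*1000,np.degrees(np.arctan2(d[1],d[0]))),1)
for z in(.0,.008,.012):print(z,pol(onz("wrist",(270.3,191.3),z,(P,np.load("w2.npy")))),pol(onz("wrist",(209,128),z,(P,np.load("w1.npy")))),pol(onz("top",(356.7,231.7),z)),pol(onz("top",(428.5,147.5),z)))
PT=(P,np.load("w2.npy"))
print("post w2",[pol(onz("wrist",p,.072,PT)) for p in((407,6),(606,67))])
E
```

```text
0.0 [150.9 133.6] [152.6 133.5] [150.3 133.5] [155.  -47.8]
0.008 [149.6 133. ] [150.2 133.1] [151.5 133.5] [151.6 -47.9]
0.012 [149.  132.6] [149.  132.9] [152.1 133.6] [149.9 -47.9]
post w2 [array([151.4,  57.9]), array([152.5,  -2.7])]
```

The opening is at 133.0° (foot screws and posts agree) and the pocket stands at 132.1°, so it is about 1.6 mm off, within the calibration's accuracy. Crop c4 shows the stepped ring with its through bore, i.e. the larger bush. Now I'll grasp and lift it.

```bash
python3 - <<'E'
from h import *
B=[.459,-.1524]
ctrl.move_l([*B,.15]);
print("hit",ctrl.move_l([*B,.0295],vel=.08,contact_N=8),ctrl.current_tool_pos(),ctrl.current_contact_force())
ctrl.command_gripper(0)
print("w mm",ctrl.current_grip_width()*91,ctrl.current_contact_force())
ctrl.move_l([*B,.05],vel=.05)
print("w mm",ctrl.current_grip_width()*91,ctrl.current_contact_force())
ctrl.move_l([*B,.22],vel=.15)
print("w mm",ctrl.current_grip_width()*91,ctrl.current_contact_force(),ctrl.current_t())
P,T=pose("wrist");cv2.imwrite("pics/w3.png",ctrl.read_camera("wrist"));np.save("w3.npy",T)
E
```

```text
hit False [ 0.4592 -0.1525  0.0299] [1.0202 0.6497 1.0811]
w mm 59.176322256063195 [-0.3035 -0.1837  2.3982]
w mm 59.26786567742081 [ 0.9307 -0.0075 -1.6258]
w mm 59.33260772880743 [-0.262  -0.1314 -1.989 ] 16.9167
```

View pics/w3.png

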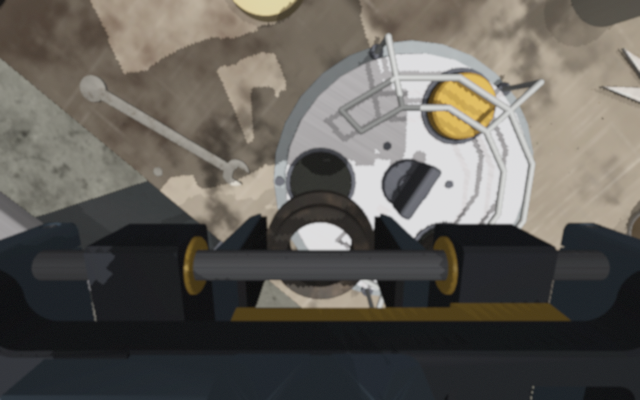

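```bash
python3 - <<'E'
from h import *
PT=(ctrl.camera_params("wrist"),np.load("w3.npy"))
tp=ctrl.current_tool_pos();R=ctrl.current_eef_rot();print(tp)
for c in[(320,y) for y in(190,200,210,222,240,250,300)]+[(290,240),(352,240),(267,240),(375,240)]:
    print(c,[np.round(R.T@(onz("wrist",c,tp[2]+dz,PT)-tp)*1000,1)[[0,2]] for dz in(.0155,.0075)])
im=cv2.imread("pics/w3.png");cv2.imwrite("pics/c5.png",cv2.convertScaleAbs(cv2.resize(im[180:310,240:400],(800,600),interpolation=2),alpha=1.6))
E
```

```text
[ 0.4585 -0.1522  0.2192]
(320, 190) [array([ 0.2, 34.1]), array([ 0.2, 32.5])]
(320, 200) [array([ 0.2, 29. ]), array([ 0.2, 27.1])]
(320, 210) [array([ 0.2, 23.8]), array([ 0.2, 21.6])]
(320, 222) [array([ 0.2, 17.5]), array([ 0.2, 15. ])]
(320, 240) [array([0.2, 7.7]), array([0.2, 4.7])]
(320, 250) [array([0.2, 2.2]), array([ 0.2, -1.1])]
(320, 300) [array([  0.2, -26.8]), array([  0.2, -31.6])]
(290, 240) [array([-15.3,   7.7]), array([-16.1,   4.7])]
(352, 240) [array([16.7,  7.7]), array([17.6,  4.7])]
(267, 240) [array([-27.2,   7.7]), array([-28.6,   4.7])]
(375, 240) [array([28.6,  7.7]), array([30.1,  4.7])]
```

View pics/c5.png

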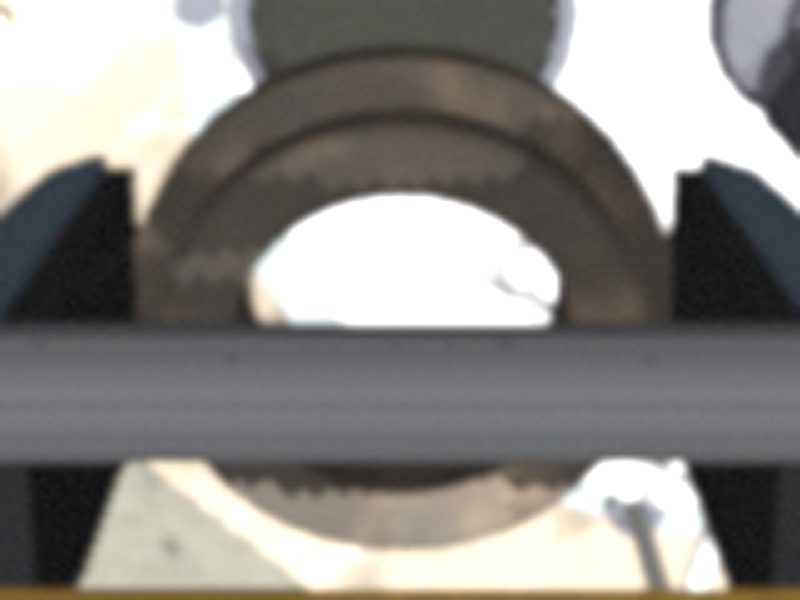

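The bush is held level and centred (offset about 1 mm). The width reads 59 mm, not 62. In the picture the outer edge fits 62 mm, so I'll carry on and look at the pin.

```bash
python3 - <<'E'
from h import *
ctrl.goto([.498,.153,.22],rot(0))
P,T=pose("wrist");im=ctrl.read_camera("wrist");cv2.imwrite("pics/w4.png",im);np.save("w4.npy",T)
print(ctrl.current_q(),ctrl.current_t(),ctrl.current_grip_width()*91)
p=proj("wrist",[.4985,.2535,.01],(P,T));print(p)
u,v=p.astype(int);x0=max(u-100,0);y0=max(v-75,0)
print(x0,y0);cv2.imwrite("pics/c6.png",cv2.resize(im[y0:y0+150,x0:x0+200],(800,600),interpolation=2))
E
```

```text
[10.3878 19.5531 91.1847 -0.0181 69.2697 10.5247] 18.1917 59.40745556275577
[320.0463  91.0584]
220 16
```

View pics/c6.png

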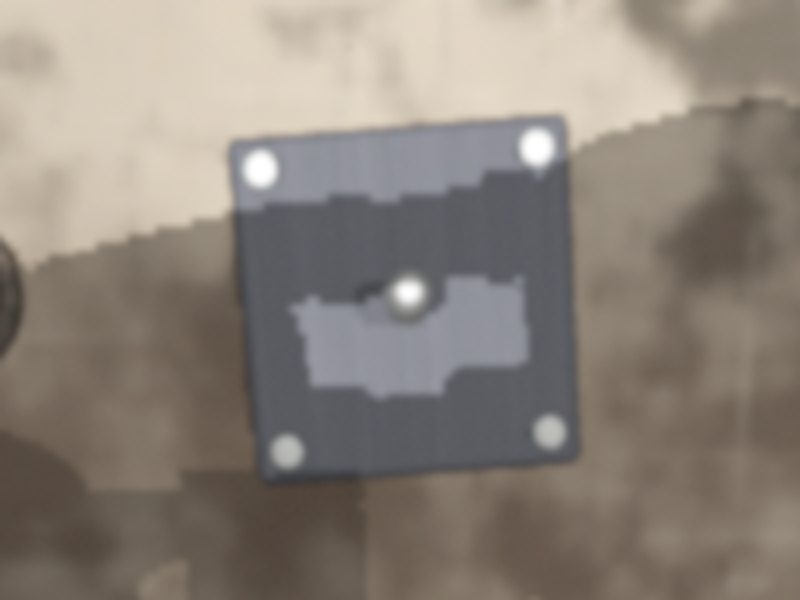

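```bash
python3 - <<'E'
from h import *
PT=(ctrl.camera_params("wrist"),np.load("w4.npy"))
f=lambda x,y:(220+x/4-.375,16+y/4-.375)
s=np.array([onz("wrist",f(*c),.013,PT) for c in((261,168),(537,147),(549,432),(287,451))])
pin=s.mean(0)[:2];tip=onz("wrist",f(407,292),.047,PT)[:2];print(pin,tip)
G=(pin+tip)/2
R=rot(0);off=R@np.array([.0002,0,.001])   # bush centre in tool
t=G-off[:2]
ctrl.goto([*t,.12],R)
print(ctrl.current_tool_pos())
print("hit",ctrl.move_l([*t,.03],vel=.08,contact_N=6),ctrl.current_tool_pos(),ctrl.current_contact_force())
print("hit",ctrl.move_l([*t,.0145],vel=.02,contact_N=5),ctrl.current_tool_pos(),ctrl.current_contact_force(),ctrl.current_t())
cv2.imwrite("pics/s5.png",cv2.resize(ctrl.read_camera("side")[230:330,240:380],(800,571),interpolation=2))
E
```

```text
[0.5004 0.2529] [0.4999 0.2524]
[0.5001 0.2512 0.1198]
hit False [0.5003 0.2518 0.0304] [ 0.0958 -0.5586 -1.5295]
hit True [0.4999 0.2516 0.0174] [-0.7356  0.3708  8.2123] 20.7
```

View pics/s5.png

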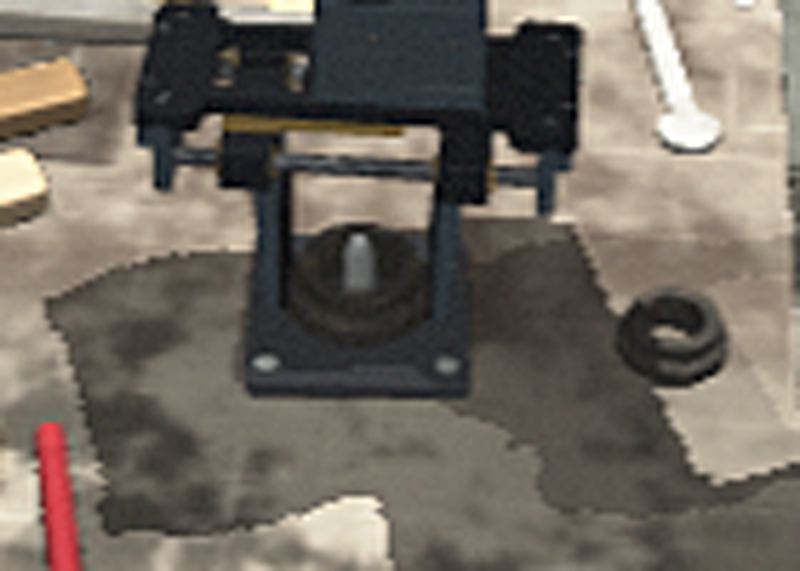

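The bush is on the pin and touched down at the expected height. Release, retreat and check.

```bash
python3 - <<'E'
from h import *
ctrl.command_gripper(.85)
p=ctrl.current_tool_pos();ctrl.move_l([p[0],p[1],.2],vel=.12)
ctrl.goto([.45,.45,.25],rot(30));ctrl.sleep(.3)
s=ctrl.read_camera("side");t=ctrl.read_camera("top")
cv2.imwrite("pics/f.png",np.hstack([cv2.resize(s[240:320,260:380],(400,300),interpolation=2),cv2.resize(t[120:250,180:460],(400,300),interpolation=2)]))
print(ctrl.current_t())
E
```

```text
24.1583
```

The picture limit is reached, so I'll check numerically.

```bash
python3 - <<'E'
from h import *
t=ctrl.read_camera("top");s=ctrl.read_camera("side");t0=cv2.imread("pics/top0.png");s0=cv2.imread("pics/side0.png")
for n,a,b in(("top",t,t0),("side",s,s0)):
    u,v=proj(n,[.5002,.2526,.02]).astype(int)
    d=cv2.absdiff(a,b).max(2)[v-40:v+40,u-40:u+40]
    m=cv2.inRange(d,18,255);k,_,st,c=cv2.connectedComponentsWithStats(m);i=1+st[1:,4].argmax()
    bb=st[i];cc=c[i]+[u-40,v-40];print(n,"blob",bb[:5]+[u-40,v-40,0,0,0],cc,"->z.02",onz(n,cc,.02))
    # expected outline of seated bush
    an=np.radians(np.arange(0,360,5));pts=np.array([proj(n,[.5002+r*np.cos(x),.2526+r*np.sin(x),z]) for x in an for r,z in((.031,.01),(.031,.025),(.0265,.033))])
    print(" expected bbox",pts.min(0),np.ptp(pts,0))
A=np.array([.5255,-.2266])
hsv=cv2.cvtColor(t,cv2.COLOR_BGR2HSV);m=cv2.inRange(hsv,(10,110,90),(30,255,255));m[:130]=0;m[250:]=0;m[:,:330]=0;m[:,460:]=0
y,x=np.nonzero(m);w=onz("top",(x.mean(),y.mean()),.035)[:2]-A;print("wax",np.hypot(*w),np.degrees(np.arctan2(w[1],w[0])))
for ang in(132.1,-107.9,12.1):
    a=np.radians(ang);u,v=proj("top",[A[0]+.1*np.cos(a),A[1]+.1*np.sin(a),.03]).astype(int);print(ang,t[v-3:v+4,u-3:u+4].mean((0,1)))
E
```

```text
top blob [202 206  24  24 299] [213.4749 218.0702] ->z.02 [0.4961 0.2491 0.02  ]
 expected bbox [199.5299 204.59  ] [25.2943 24.4606]
side blob [282 239  34  53 856] [300.1846 263.8797] ->z.02 [0.5118 0.196  0.02  ]
 expected bbox [290.0199 267.9372] [25.4032 23.0053]
wax 0.097099654304367 13.698177438873342
132.1 [65.3265 66.7143 66.5918]
-107.9 [101.8367 104.2857 104.4694]
12.1 [116.9592 158.8367 183.6531]
```

```bash
python3 -c "
from bench import ctrl
ctrl.sign_off();print(ctrl.current_t())"
```

```text
the job is handed in; nothing more can be done
the job is handed in; nothing more can be done
```

I turned the carousel by its knob about 87°, lifted the larger bush out in the guard's opening and seated it over the pin, wide end down. I then backed the arm away and handed the job in. The clock read about 24 s at the last reading before that.

**Last checks that agreed**
- The bush touched down at the expected height for lying flat on the plate (fingertips 17.4 mm above the bench).
- Just before release, the side view showed the pin standing up through the bore.
- After release, the bush's outline in the top view fits a flat, seated bush (24 × 24 pixels against about 25 × 24 expected).
- The wax cake is still in its pocket. I had no clear view of the cup after the turn.

**Checks that disagreed or are less sure**
- **Turn angle:** the bush started about 88° from the opening by my measurement, not the 50–70° given. I went by the wire ends, posts and foot screws, which all put the opening at about 133°.
- **Pocket position:** the pocket came to rest about 0.9° (1.6 mm) short of the middle of the opening, and I left it there.
- **Grip width:** the gripper read 59 mm on a step that should be 62 mm across. The pictures fitted 62 mm, and I did not find the cause.
- **Final side view:** the side-camera check after release was unusable, because the detected patch did not match the bush. The picture limit was also reached, so I could not view the final pictures.

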